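# Set out the injera board beside the mitad

### The job

Set out the board beside the mitad as drawn on it: the red ladle on the red ladle drawing and the steel tongs on the dark tongs drawing, each pointing the way it is drawn, the blue bowl on the blue ring with the aluminium lid on top of it, centred so that it covers the bowl all round, and the amber spice jar standing upright in front of the bowl, on the little crossbar that ends the blue line. Set bowl, lid and jar down without dropping them, and leave the white coffee cup where it stands.

Things in the scene. Friction and masses are not known exactly. Their poses are not given: they have to be found in the camera images.
- ladle: Red plastic ladle, 0.07 kg, lying scoop-up on the bench (z = 0), scoop away from the robot. Origin: underside, below the scoop's centre; z up; handle towards its -x. Scoop 56 mm across, 26 mm high. Handle 14 mm wide, to x = -182 mm, its top sloping from 27 mm high at the scoop to 11 mm at the end (about 21 mm at x = -80 mm, a good grip across it); 20 mm round foot at the end.
- tongs: Steel tongs, closed and rigid, 0.11 kg, lying flat on the bench, jaws away from the robot. Origin: underside, below the jaw block's centre; z up; arms towards its -x. 200 mm long (x from +20 to -180 mm), 14 mm high, 28 mm wide over both arms (grip across both, e.g. at x = -80 mm). Jaw end: solid block 40 by 24 mm; hinge end: block 24 by 28 mm with a dark rivet on top.
- bowl: Small glazed blue ceramic bowl, open at the top, about 0.16 kg. Origin: centre of its underside; z up. 50 mm high, 64 mm across the outside from 28 mm up to the rim, narrowing to a 44 mm foot; wall 5 mm. Starts on the bench.
- lid: Small round aluminium pot lid, 84 mm across, flat underneath, about 0.06 kg. Origin: centre of its underside; z up. The edge is 4 mm thick, rising to 10 mm at the middle; a black knob 22 mm across stands on it from 16 to 36 mm above the origin, on a thinner neck. Starts flat on the bench, knob up.
- jar: Amber glass spice jar with a paper label and yellow cap, about 0.11 kg. Origin: centre of its underside; z up. 38 mm across (cap 35 mm), 60 mm high. Starts upright on the bench.
- board: Fixed pale wooden board 270 mm (its x) by 300 mm (its y), 10 mm thick, on the bench. Origin: centre of its underside; +x away from the robot (turned up to 0.3 rad), z up; top 10 mm above the origin. Three drawings lie side by side on it, 95 mm apart along y in any order, each with its origin 65 mm towards +x from the middle.
- ladle_mark: Red ladle silhouette painted flat on the board. Origin, on the board's top: where the ladle's origin (scoop centre) belongs; the drawn handle runs 182 mm towards its -x, so the ladle's x axis must point along the mark's x axis.
- tongs_mark: Dark grey tongs silhouette painted flat on the board. Origin, on the board's top: where the tongs' origin (jaw end) belongs; the drawn arms run 180 mm towards its -x, so the tongs' x axis must point along the mark's x axis.
- bowl_mark: Blue ring, 72 mm across, painted flat on the board, with a thin blue line running from it towards its -x and ending in a 34 mm crossbar. Origin, on the board's top: the centre of the ring, where the bowl belongs. The middle of the crossbar, where the jar belongs, is 100 mm from the origin along its -x.
- cup: White coffee cup without a handle, 60 mm across, 55 mm high, standing on the bench near the things; not to be moved. Origin: centre of its underside.
Not all that is in view belongs to the job. Several things have the shape of the lid; the one meant has the colours described above.

How it is judged:
By the outcome, as a careful person would: the job done as asked, in the order asked, and still so for the second after the job is handed in, with the robot touching nothing.
It also fails if it takes over 126 s, if anything falls off the work surface, if the arm or the gripper's body presses on something with over 40 N, if the wrist force passes 120 N, or if a joint passes its speed limit or range.

### The arm

A 6-joint arm with a two-finger parallel gripper is mounted at the origin on the work surface. World frame = base frame: x ahead of the robot, y to its left, z up, the work surface at z = 0. Lengths are in m, angles in rad, forces in N, time in s.
With the tool pointing down it reaches from about 0.325 to 0.75 m from the base axis. Payload 7.6 kg.
Tool frame: the origin (TCP) lies on the front face of the gripper's body, between the roots of the fingers; the fingertips stand 73 mm ahead of it and the grasp point (between the pads) lies 54 mm ahead of it; z points along the fingers, y is the line along which they close (so a half turn about z gives the same grasp; the last joint's range is limited). The gripper opens to 85 mm and grips with 20 to 120 N. Pads are 22 mm wide; open, the fingers measure 114 mm over their backs; the gripper's body (76 mm by 85 mm) begins 54 mm behind the grasp point. The pads swing forward as they close: fully open they stand 13 mm farther back than shut.
Start: joints at [-1.303, 0.052, 1.401, -0, 1.689, -0.07], TCP at [0.174, -0.495, 0.304] pointing down, gripper open.
Joint ranges: [-2.9, 2.9], [-0.91, 2.17], [0.12, 2.37], [-1.06, 4.2], [0.26, 2.73], [-2.93, 2.93]. Speed limits (rad/s): [2.57, 2.57, 3.01, 3.14, 3.14, 3.14].

### API

Orientations are given as a unit quaternion [w, x, y, z].
In Python, from bench import env gives the robot as it stands.
- The arm moves only by the shell command python3 -m jog 'ROWS' [FORCE]. ROWS is text: rows parted by semicolons, each of 5 numbers parted by spaces: the shift along the world's x, y, z in cm, then the turn about the world's z in rad, then the opening, from 0 (shut) to 1 (fully open). In form: tx ty tz spin gripper; .... A call has 1 to 12 rows; each row shifts and turns the commanded pose from where the row before left it; what a row does not reach is not made up. A row lasts 1/12 s, in which the tool goes at most 41.7 mm and 7.16 degrees, less where a joint would pass 70% of its speed; a pose out of reach is approached as far as the arm can. A call is refused whole if a number of a shift passes 4.17 or a number of a turn 0.125, either way. A call with a gripper value outside its range is refused whole. The fingers move at their own pace and stop on an object; FORCE is the grip in N (left out, the last holds). Time passes only in rows, so rows that do not move let the fingers close. It gives the time, the measured TCP pose, the force, the opening and the grip force at its end, in the units of the state.
- env.get_obs(): the state, without advancing time (a new reading comes with each control period).
- env.get_image(name): name is "scene" or "top" or "wrist"; returns the picture (480x640x3 uint8, blue, green, red); there is no depth.
- env.camera_info(name): a dict with "camera_matrix" (3x3 intrinsics, pixels), "rvec" (rotation vector, rad) and "tvec" (3), from world to camera coordinates, as OpenCV has them. Camera axes: x right, y down, z forward; pixel columns grow to the right and rows downward; lengths in m; the calibration is good to about 2 mm. A picture is of the moment at which its call begins: read the wrist's pose just before it. camera_info takes no time and is no camera call; for the wrist camera it gives the pose at the moment of the call.
- env.job_done(): hands the job in; it is judged then, once.
Trained networks look in the newest picture that a camera, given by its name, has taken for a name from the list of things; names that differ only in an ending like _2 or _b are one class to them, and where a whole thing is asked for, a point or a joint stands for the part that bears it (a point fixed in the world has none). Each returns a list of dicts, best first, with "conf" (0 to 1); they miss things now and then, are a little off and sometimes report something else, mostly with a low value. They report only what shows in the picture. A call takes as long as a camera call. They do not tell look-alikes from the thing itself.
- env.look_for(label, camera): "bbox" ([left, top, right, bottom] in pixels, round what is visible of it).
- env.tip_of(label, camera): "xy" ([column, row] in pixels: a listed point, or the origin of a listed thing).
The state is a dict: "clock": time; "q": joint angles; "joint_velocities": joint speeds; "effort": joint torques, N m; "eef_pos": TCP position; "orientation": TCP orientation; "force": force on the tool from outside, world axes, zero at the start; "moment": the same for the moment, N m; "width": opening from 0.0 (shut) to 1.0 (fully open); "finger_force": force on a finger pad.
Only numpy, scipy, OpenCV 4.12 (cv2) and the standard library are available. Lean on these libraries where they do the work, as an engineer would, in place of code of your own. Each camera call takes 0.05 s, during which the arm holds its last target. There are 200 camera calls.

## Working session

There is one attempt and no reset: what is moved stays moved. The work goes in short steps, Python scripts to look and compute and a shell command to move; the robot and the scene stay as the last step left them, time stands still between calls to the robot, and variables do not carry over. Pictures are saved under pics/ and viewed, at most 14 in all, crops included, and the job is handed in when it is done.

```bash
ls; mkdir -p pics
python3 - <<'E'
from bench import env
import cv2
for n in ("top","scene"):
    cv2.imwrite(f"pics/{n}0.png",env.get_image(n))
    c=env.camera_info(n);print(n,c)
    for l in "ladle tongs bowl lid jar board ladle_mark tongs_mark bowl_mark cup".split():
        print(l,[(([round(v) for v in d["xy"]]),round(d["conf"],2)) for d in env.tip_of(l,n)[:4]])
o=env.get_obs();print(o["clock"],o["eef_pos"],o["orientation"],o["width"])
E
```

```text
pics
top {'camera_matrix': array([[484.68395194,   0.        , 314.80593146],
       [  0.        , 484.68395194, 249.7082196 ],
       [  0.        ,   0.        ,   1.        ]]), 'rvec': array([ 2.21595739, -2.19923609,  0.05169216]), 'tvec': array([0.02035684, 0.57474988, 1.10481001])}
ladle [([283, 244], 0.77)]
tongs [([151, 255], 0.88)]
bowl []
lid [([221, 218], 0.73), ([221, 159], 0.69)]
jar []
board [([426, 287], 0.86)]
ladle_mark [([381, 260], 0.75), ([424, 259], 0.56)]
tongs_mark [([380, 256], 0.62)]
bowl_mark [([465, 261], 0.66)]
cup [([276, 189], 0.77)]
scene {'camera_matrix': array([[604.08581793,   0.        , 315.96151153],
       [  0.        , 604.08581793, 232.13772399],
       [  0.        ,   0.        ,   1.        ]]), 'rvec': array([ 1.47470377,  1.79189116, -0.99145618]), 'tvec': array([ 0.09975141, -0.28209886,  1.64306591])}
ladle [([361, 249], 0.74), ([436, 208], 0.37)]
tongs [([525, 254], 0.91), ([438, 210], 0.49)]
bowl [([437, 207], 0.72)]
lid [([434, 280], 0.61), ([428, 327], 0.59)]
jar [([440, 238], 0.66)]
board [([209, 208], 0.82)]
ladle_mark [([197, 221], 0.65)]
tongs_mark []
bowl_mark [([155, 219], 0.62)]
cup [([357, 293], 0.89)]
1.1 [ 0.1740213  -0.49533045  0.30391538] [ 4.09116173e-05  9.85767927e-01  1.68111847e-01 -4.15430246e-06] 0.9962954086981034
```

View pics/top0.png

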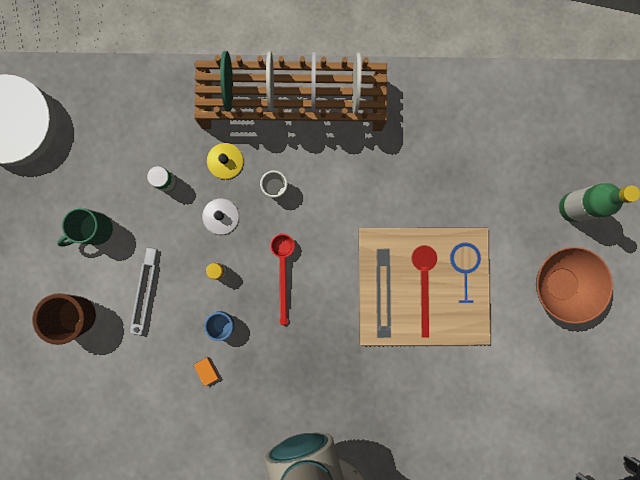

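View pics/scene0.png

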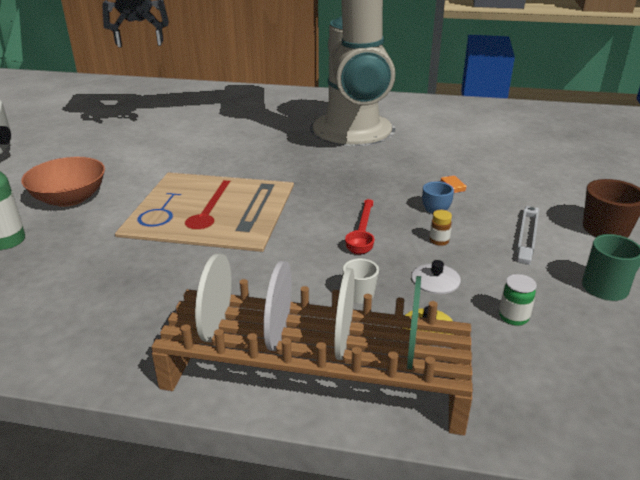

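The top view shows the tongs at (145,290), the ladle scoop at (283,245), the blue bowl at (219,326) and the yellow-capped jar at (214,271). The cup is at (273,184), and the board at (425,287) has its marks ordered tongs, ladle, bowl from left to right.
The lid candidates are yellow at (225,160) and silver at (221,216). The silver one fits "aluminium, black knob". The jar candidates are white-capped green at (160,178) and yellow-capped amber at (214,271). The amber one fits.

```bash
cat > h.py <<'E'
from bench import env
import cv2, numpy as np
def ray(cam,uv,z,info=None):
    c=info or env.camera_info(cam); R=cv2.Rodrigues(np.array(c["rvec"],float))[0]; t=np.array(c["tvec"],float).ravel()
    K=np.array(c["camera_matrix"]); o=-R.T@t; d=R.T@np.linalg.inv(K)@np.array([uv[0],uv[1],1.])
    return (o+d*(z-o[2])/d[2])
def blob(mask,roi=None):
    m=np.zeros_like(mask)
    if roi: l,t,r,b=roi; m[t:b,l:r]=mask[t:b,l:r]
    else: m=mask
    cs,_=cv2.findContours(m,cv2.RETR_EXTERNAL,cv2.CHAIN_APPROX_NONE)
    return max(cs,key=cv2.contourArea)
E
python3 - <<'E'
from h import *
im=cv2.imread("pics/top0.png"); hsv=cv2.cvtColor(im,cv2.COLOR_BGR2HSV)
H,S,V=cv2.split(hsv)
A=lambda c:(c.astype(np.uint8)*255)
red=A(((H<8)|(H>172))&(S>150)&(V>70)); blue=A((H>100)&(H<122)&(S>110)&(V>60)); yel=A((H>18)&(H<32)&(S>150)&(V>110))
def rp(p,z): return np.round(ray("top",p,z)[:2],4)
# board
wood=A((H>8)&(H<25)&(S>50)&(V>130)); 
b=cv2.morphologyEx(wood,cv2.MORPH_CLOSE,np.ones((15,15))); c=blob(b,(340,210,510,360)); r=cv2.minAreaRect(c); print("boardpx",r)
pts=np.array([rp(p,.01) for p in cv2.boxPoints(r)]);print("corners",pts,"mid",pts.mean(0),"sides",[np.linalg.norm(pts[i]-pts[i-1]) for i in range(4)])
rm=blob(red,(400,240,450,345)); w=np.array([rp(p[0],.01) for p in rm]);print("ladlemark rect",cv2.minAreaRect(w.astype(np.float32)))
bm=blob(blue,(440,235,490,310)); 
w=np.array([rp(p[0],.01) for p in bm]);print("bowlmark rect",cv2.minAreaRect(w.astype(np.float32)))
ys=bm[:,0,1]; ring=bm[ys<bm[:,0,1].min()+26]; print("ring",cv2.minEnclosingCircle(ring), rp(cv2.minEnclosingCircle(ring)[0],.01))
bar=bm[ys>ys.max()-2,0].mean(0);print("bar",bar,rp(bar,.01))
dark=A((S<60)&(V<125)); tm=blob(dark,(365,240,400,345)); r=cv2.minAreaRect(tm);print("tongsmark",r,[list(rp(p,.01)) for p in cv2.boxPoints(r)])
# objects
l=blob(red,(260,225,310,340)); y=l[:,0,1]; sc=l[y<y.min()+18]; e=cv2.minEnclosingCircle(sc);print("scoop",e,rp(e[0],.026)); 
ft=l[y>y.max()-5,0].mean(0);print("foot",ft,rp(ft,.006)); 
tg=blob(A((V>150)&(S<40)),(125,235,165,345)); r=cv2.minAreaRect(tg);print("tongs",r,[list(rp(p,.012)) for p in cv2.boxPoints(r)])
t=blob(blue,(195,300,245,350)); e=cv2.minEnclosingCircle(t);print("bowl",e,rp(e[0],.05))
t=blob(yel,(200,255,230,285)); e=cv2.minEnclosingCircle(t);print("jar",e,rp(e[0],.06))
t=blob(A((V>140)&(S<40)),(195,190,245,240)); e=cv2.minEnclosingCircle(t);print("lid",e,rp(e[0],.004))
t=blob(A((V>140)&(S<40)),(255,165,295,205)); e=cv2.minEnclosingCircle(t);print("cup",e,rp(e[0],.055))
t=blob(yel,(200,135,250,185)); e=cv2.minEnclosingCircle(t);print("yellowlid",e,rp(e[0],.004))
print(env.camera_info("wrist"))
cv2.imwrite("pics/crop.png",cv2.resize(im[130:400,110:320],None,fx=2.2,fy=2.2,interpolation=cv2.INTER_CUBIC))
E
```

```text
boardpx ((423.99993896484375, 286.5), (129.99996948242188, 116.99998474121094), 0.0)
corners [[ 0.3572 -0.078 ]
 [ 0.6255 -0.0769]
 [ 0.628  -0.3781]
 [ 0.359  -0.3765]] mid [ 0.492425 -0.227375] sides [np.float64(0.2985054270863429), np.float64(0.2683022549290258), np.float64(0.30121037498731684), np.float64(0.2690047583222275)]
ladlemark rect ((0.48080000281333923, -0.22724999487400055), (0.20880001783370972, 0.05550000071525574), -0.0)
bowlmark rect ((0.5248000025749207, -0.323199987411499), (0.13600000739097595, 0.06719997525215149), -0.0)
ring ((465.1021423339844, 257.68280029296875), 15.00702953338623) [ 0.5589 -0.3223]
bar [465.70833333 301.54166667] [ 0.458  -0.3233]
tongsmark ((383.5, 293.0), (88.0, 13.0), 90.0) [[np.float64(0.5773), np.float64(-0.1187)], [np.float64(0.5776), np.float64(-0.1487)], [np.float64(0.3759), np.float64(-0.149)], [np.float64(0.3757), np.float64(-0.1192)]]
scoop ((282.33636474609375, 245.3727264404297), 11.902630805969238) [0.5833 0.0986]
foot [283.15384615 322.46153846] [0.407  0.0961]
tongs ((139.97547912597656, 290.0325012207031), (17.954004287719
[... 175 characters left out ...]
.float64(0.3785), np.float64(0.419)]]
bowl ((218.375, 325.7916564941406), 14.260198593139648) [0.4038 0.2362]
jar ((213.6666717529297, 270.5555419921875), 7.801638603210449) [0.5253 0.2464]
lid ((219.83963012695312, 215.9339599609375), 18.38568878173828) [0.6514 0.2452]
cup ((273.0, 183.0), 13.601571083068848) [0.7203 0.119 ]
yellowlid ((224.80258178710938, 160.51475524902344), 18.01078987121582) [0.7808 0.2355]
{'camera_matrix': array([[376.31550285,   0.        , 319.89053684],
       [  0.        , 376.31550285, 246.19423899],
       [  0.        ,   0.        ,   1.        ]]), 'rvec': array([-2.34910828,  1.66591494,  0.25762152]), 'tvec': array([-0.52490914, -0.03745674,  0.38201504])}
```

View pics/crop.png

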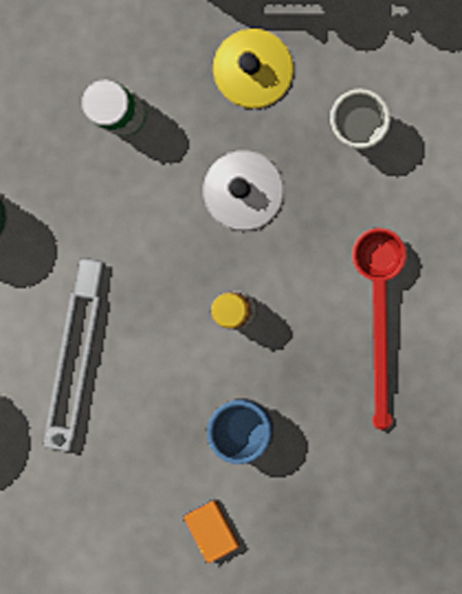

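The crop confirms the silver lid with black knob at crop pixel (241,190) and the amber jar with yellow cap at (230,310). The cup is clear of both. Next I move above the ladle and look with the wrist camera.

```bash
python3 -m jog '2.1 3.4 0 -0.028 1;2.1 3.4 0 -0.028 1;2.1 3.4 0 -0.028 1;2.1 3.4 0 -0.028 1;2.1 3.4 0 -0.028 1;2.1 3.4 0 -0.028 1;2.1 3.4 0 -0.028 1;2.1 3.4 0 -0.028 1;2.1 3.4 0 -0.028 1;2.1 3.4 0 -0.028 1;2.1 3.4 0 -0.028 1;2.1 3.4 0 -0.028 1' 40; python3 -m jog '1.3 3.1 0 0 1;1.3 3.1 0 0 1;1.3 3.1 0 0 1;1.3 3.1 0 0 1;1.3 3.1 0 0 1;1.3 3.1 0 0 1;0 0 0 0 1;0 0 0 0 1'
python3 - <<'E'
from h import *
c=env.camera_info("wrist");R=cv2.Rodrigues(c["rvec"])[0];print("cam",-R.T@c["tvec"],R)
im=env.get_image("wrist");cv2.imwrite("pics/w1.png",im)
E
```

```text
clock: 2.1
eef_pos: [0.4266, -0.0854, 0.3043]
orientation: [0.0, 1.0, 0.0, 0.0]
force: [0.6, -0.8, -0.5]
width: 1.0
finger_force: 0.0
clock: 2.77
eef_pos: [0.5041, 0.0999, 0.3035]
orientation: [0.0, 1.0, 0.002, -0.0]
force: [0.1, -0.3, 0.5]
width: 0.998
finger_force: 0.0
cam [0.58345526 0.10094057 0.37499868] [[ 3.85128881e-03 -9.99992584e-01 -8.77172142e-06]
 [-9.52907737e-01 -3.67261006e-03  3.03238117e-01]
 [-3.03235901e-01 -1.15949893e-03 -9.52914815e-01]]
```

View pics/w1.png

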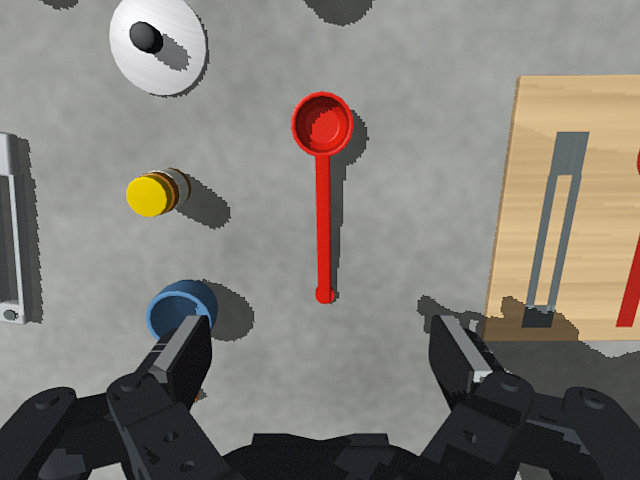

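The wrist view shows the ladle straight below: scoop at (322,124), foot at (325,295). The lid (158,45), jar (150,195) and bowl rim (185,313) are also in view.

```bash
cat >> h.py <<'E'
A=lambda c:(c.astype(np.uint8)*255)
def masks(im):
    H,S,V=cv2.split(cv2.cvtColor(im,cv2.COLOR_BGR2HSV))
    return dict(red=A(((H<8)|(H>172))&(S>150)&(V>70)),blue=A((H>100)&(H<122)&(S>110)&(V>50)),yel=A((H>18)&(H<32)&(S>150)&(V>110)),wht=A((V>140)&(S<40)),dark=A((S<60)&(V<125)),wood=A((H>8)&(H<25)&(S>50)&(V>130)))
def W(cam,c,z):
    return np.array([ray(cam,p[0],z)[:2] for p in c],np.float32)
def circ(w):
    (x,y),r=cv2.minEnclosingCircle(w); return np.round([x,y,r],4)
E
python3 - <<'E'
from h import *
im=cv2.imread("pics/w1.png");m=masks(im)
l=blob(m["red"],(270,70,380,320));w=W("wrist",l,.026);
print("scoop",circ(w[w[:,0]>w[:,0].max()-.05]))
h=W("wrist",l,.015);k=(l[:,0,1]>170)&(l[:,0,1]<280);print("handle",cv2.fitLine(h[k],cv2.DIST_L2,0,.01,.01).ravel())
f=W("wrist",l,.006);f=f[f[:,0]<f[:,0].min()+.018];print("foot",circ(f))
l=blob(m["yel"],(110,150,200,240));print("jar",circ(W("wrist",l,.06)))
l=blob(m["wht"],(95,0,225,110));print("lid",circ(W("wrist",l,.004)))
l=blob(m["blue"],(130,270,230,335));w=W("wrist",l,.05);print("bowl",circ(w))
E
```

```text
scoop [0.5849 0.0979 0.0278]
handle [0.99975723 0.02203365 0.48986098 0.09621836]
foot [0.4117 0.0945 0.011 ]
jar [0.5281 0.2451 0.0189]
lid [0.6424 0.2452 0.0771]
bowl [0.4136 0.2338 0.0387]
```

```bash
python3 -m jog '0.1 -0.35 -3.7 0.017 1;0 0 -3.7 0 1;0 0 -3.7 0 1;0 0 -3.7 0 1;0 0 -3.7 0 1;0 0 -3.2 0 1;0 0 -0.9 0 1;0 0 0 0 1'; python3 -m jog '0 0 0 0 0;0 0 0 0 0;0 0 0 0 0;0 0 0 0 0;0 0 0 0 0;0 0 0 0 0;0 0 0 0 0;0 0 0 0 0' 50;  python3 -m jog '0 0 3 0 0;0 0 4 0 0;0 0 4 0 0;0 0 2 0 0;0 0 0 0 0'
```

```text
clock: 3.48
eef_pos: [0.5035, 0.094, 0.0758]
orientation: [0.0, 1.0, 0.009, -0.003]
force: [0.7, -0.1, 0.6]
width: 0.999
finger_force: 0.0
clock: 4.15
eef_pos: [0.5055, 0.0953, 0.0789]
orientation: [-0.0, 1.0, 0.009, 0.001]
force: [-1.0, 0.4, 5.6]
width: 0.146
finger_force: 49.4
clock: 4.57
eef_pos: [0.5069, 0.0954, 0.2139]
orientation: [-0.0, 1.0, 0.009, 0.005]
force: [0.1, 0.7, -0.9]
width: 0.148
finger_force: 49.0
```

```bash
python3 -m jog '0 -4 1 0 0;-0.5 -4 1 0 0;-0.5 -4 1 0 0;-0.5 -4 1 0 0;-0.5 -4 1 0 0;0 0 0 0 0;0 0 0 0 0'
python3 - <<'E'
from h import *
im=env.get_image("wrist");cv2.imwrite("pics/w2.png",im)
c=env.camera_info("wrist");R=cv2.Rodrigues(c["rvec"])[0];print("cam",-R.T@c["tvec"])
E
```

```text
clock: 5.15
eef_pos: [0.4846, -0.1067, 0.2573]
orientation: [-0.0, 1.0, 0.007, -0.0]
force: [0.3, 1.1, -1.1]
width: 0.152
finger_force: 49.2
cam [ 0.5640012  -0.10337676  0.32828284]
```

View pics/w2.png

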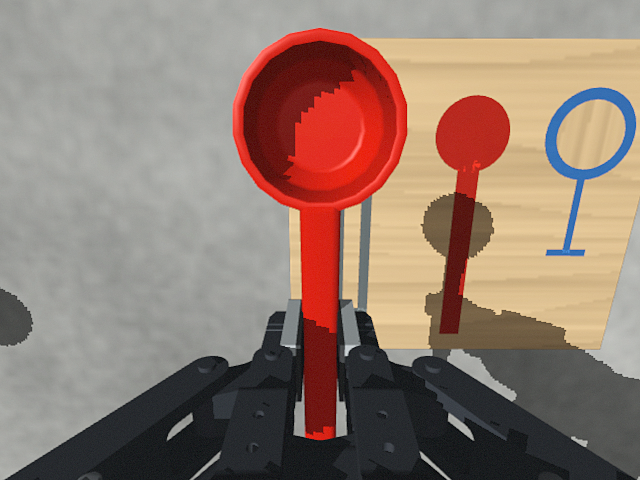

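The held ladle fills the centre, with the ladle-mark disc at (473,132), the ring at (591,133) and the crossbar at (566,252).

Run:
```python
from h import *
im=cv2.imread("pics/w2.png");m=masks(im)
H,S,V=cv2.split(cv2.cvtColor(im,cv2.COLOR_BGR2HSV))
l=blob(m["red"],(425,80,530,360));w=W("wrist",l,.01);d=circ(w[w[:,0]>w[:,0].max()-.05]);print("ladle mark",d)
r2=A(((H<8)|(H>172))&(S>150)&(V>40));h=blob(r2,(425,270,490,345));w=W("wrist",h,.01);print("handle end",w[:,0].min(),w[w[:,0]<w[:,0].min()+.03].mean(0))
b=blob(m["blue"],(530,70,640,265));w=W("wrist",b,.01);t=w[:,0];k=circ(w[t>t.max()-.065]);bar=w[t<t.min()+.004].mean(0);print("ring",k,"bar",bar,"yaw",np.arctan2(k[1]-bar[1],k[0]-bar[0]))
e=[]
for x in range(430,630,5):
    col=m["wood"][:,x]; i=np.flatnonzero(col[:80]); e.append(ray("wrist",(x,i[0]),.01)[:2])
e=np.array(e,np.float32);v=cv2.fitLine(e,cv2.DIST_HUBER,0,.01,.01).ravel();print("far edge",v,"yaw",np.arctan(-v[0]/v[1]))
l=blob(m["red"],(225,20,415,440));z=.026+.2573-.0785;w=W("wrist",l,z);print("held scoop",circ(w[w[:,0]>w[:,0].max()-.05]))
z-=.011;k=(l[:,0,1]>215)&(l[:,0,1]<330);print(cv2.fitLine(W("wrist",l,z)[k],cv2.DIST_L2,0,.01,.01).ravel())
```

```text
ladle mark [ 0.5597 -0.2267  0.0299]
handle end 0.37715104 [ 0.38900468 -0.22890508]
ring [ 0.5609 -0.3219  0.0358] bar [ 0.4588258  -0.32328025] yaw 0.01352115332872791
far edge [ 0.00980917 -0.9999519   0.62942314 -0.2416197 ] yaw 0.009809331
held scoop [ 0.564  -0.1032  0.0275]Traceback (most recent call last):
  File "<stdin>", line 12, in <module>
  File "h.py", line 18, in W
    return np.array([ray(cam,p[0],z)[:2] for p in c],np.float32)
                     ~~~^^^^^^^^^^^^
  File "h.py", line 4, in ray
    c=info or env.camera_info(cam); R=cv2.Rodrigues(np.array(c["rvec"],float))[0]; t=np.array(c["tvec"],float).ravel()
              ~~~~~~~~~~~~~~~^^^^^
ValueError: time passes only in moves, steps and waits
```

```bash
python3 - <<'E'
s=open("h.py").read()
s=s.replace("def ray(","_c={}\ndef info_(cam):\n    if cam not in _c: _c[cam]=env.camera_info(cam)\n    return _c[cam]\ndef ray(",1).replace("info or env.camera_info(cam)","info or info_(cam)")
open("h.py","w").write(s)
E
python3 -m jog '-0.3 -4.1 0 -0.006 0;-0.2 -4.1 0 0 0;0 -4.1 0 0 0;0 0 -4 0 0;0 0 -4 0 0;0 0 -4 0 0;0 0 -2 0 0;0 0 0 0 0;0 0 0 0 0'
```

```text
clock: 5.95
eef_pos: [0.4799, -0.2264, 0.1167]
orientation: [-0.001, 1.0, 0.007, -0.002]
force: [0.2, -0.1, 0.4]
width: 0.151
finger_force: 49.3
```

```bash
python3 -m jog '0 -0.3 -1.2 0 0;0 0 -1 0 0;0 0 -0.4 0 0;0 0 0 0 0;0 0 0 0 0'
```

```text
clock: 6.37
eef_pos: [0.4801, -0.2309, 0.0921]
orientation: [0.0, 1.0, 0.006, 0.0]
force: [0.1, -0.9, -0.2]
width: 0.151
finger_force: 49.3
```

```bash
python3 -m jog '0 0.1 -0.2 0 0;0 0 0 0 0;0 0 0 0 0;0 0 0 0 0.25;0 0 0 0 0.4;0 0 0 0 0.6;0 0 0 0 0.6;0 0 2 0 1;0 0 4 0 1;0 0 4 0 1;0 0 4 0 1;0 0 0 0 1'; python3 -m jog '0 4 2 0 1;0 4 2 0 1;0 4 1 0 1;0 0 0 0 1;0 0 0 0 1'
python3 - <<'E'
from h import *
im=env.get_image("wrist");cv2.imwrite("pics/w3.png",im)
print(env.camera_info("wrist")["tvec"])
E
```

```text
clock: 7.37
eef_pos: [0.4823, -0.2311, 0.2396]
orientation: [0.004, 1.0, 0.006, 0.007]
force: [0.7, -0.6, 1.1]
width: 1.0
finger_force: 0.0
clock: 7.78
eef_pos: [0.4803, -0.1138, 0.2781]
orientation: [0.0, 1.0, 0.008, 0.001]
force: [0.2, -0.4, -0.6]
width: 1.0
finger_force: 0.0
[-0.12082407  0.42639631  0.50091439]
```

View pics/w3.png

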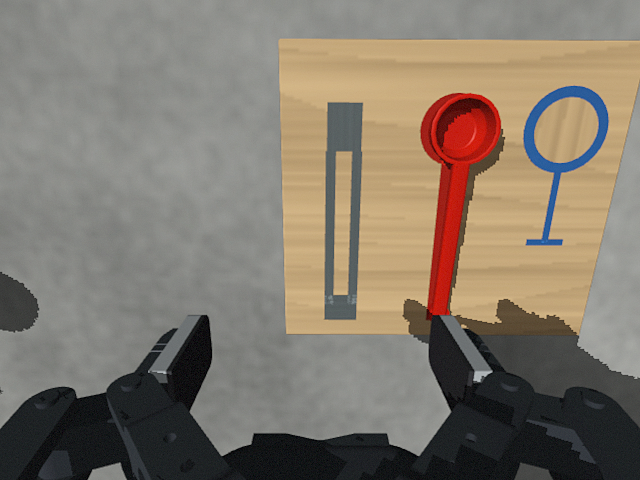

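The ladle lies on its drawing with the scoop over the disc. The tongs mark runs from (345,103) to (340,320).

Run:
```python
from h import *
im=cv2.imread("pics/w3.png");m=masks(im)
H,S,V=cv2.split(cv2.cvtColor(im,cv2.COLOR_BGR2HSV))
br=A(((H<8)|(H>172))&(S>150)&(V>165));b=blob(br,(410,80,520,320));w=W("wrist",b,.036);print("scoop",circ(w[w[:,0]>w[:,0].max()-.05]),len(b))
b=blob(m["red"],(410,80,520,313));k=(b[:,0,1]>185)&(b[:,0,1]<300);print("handle",cv2.fitLine(W("wrist",b,.02)[k],cv2.DIST_L2,0,.01,.01).ravel())
b=blob(A((S<70)&(V<140)&(V>40)),(310,90,375,325));w=W("wrist",b,.01)
(x,y),s,a=cv2.minAreaRect(w);print("tmark rect",x,y,s,a)
k=(b[:,0,1]<150);print("jaw mean",[w[k].min(0),w[k].max(0)]);k=(b[:,0,1]>296);print("hinge",[w[k].min(0),w[k].max(0)])
```

```text
scoop [ 0.5588 -0.2287  0.0277] 500
handle [ 0.99990845 -0.01352956  0.4593995  -0.2292713 ]
tmark rect 0.47754430770874023 -0.1347658485174179 (0.20433686673641205, 0.03164932131767273) 0.5136938095092773
jaw mean [array([ 0.5411093 , -0.14894074], dtype=float32), array([ 0.57973355, -0.11909686], dtype=float32)]
hinge [array([ 0.37524715, -0.15105738], dtype=float32), array([ 0.3999119 , -0.12044345], dtype=float32)]
```

```bash
python3 -m jog '0 4.1 0 -0.03 1;0 4.1 0 -0.03 1;0 4.1 0 -0.03 1;0 4.1 0 -0.03 1;0 4.1 0 -0.03 1;0 4.1 0 -0.03 1;0 4.1 0 0 1;0 4.1 0 0 1;0 4.1 0 0 1;0 4.1 0 0 1;0 4.1 0 0 1;0 4.1 0 0 1'; python3 -m jog '0 4 0 0 1;0 0 0 0 1;0 0 0 0 1'
python3 - <<'E'
from h import *
env.camera_info("wrist");im=env.get_image("wrist");cv2.imwrite("pics/w4.png",im);m=masks(im)
import json;c=info_("wrist");json.dump({k:np.array(v).tolist() for k,v in c.items()},open("w4.json","w"))
cs,_=cv2.findContours(m["wht"],cv2.RETR_EXTERNAL,cv2.CHAIN_APPROX_NONE)
for b in cs:
    if cv2.contourArea(b)>400: print(cv2.boundingRect(b),cv2.minAreaRect(W("wrist",b,.014)))
E
```

```text
clock: 8.83
eef_pos: [0.4807, 0.3775, 0.2758]
orientation: [0.001, 0.996, -0.085, -0.001]
force: [0.9, -0.9, 0.9]
width: 1.001
finger_force: 0.0
clock: 9.08
eef_pos: [0.4805, 0.4172, 0.2743]
orientation: [0.002, 0.997, -0.083, -0.001]
force: [-0.2, -0.9, -0.9]
width: 0.997
finger_force: 0.0
(514, 463, 39, 17) ((0.14558923244476318, 0.2231624275445938), (0.04407111182808876, 0.023822549730539322), 80.2143325805664)
(88, 463, 39, 17) ((0.22929096221923828, 0.7086530923843384), (0.04382041096687317, 0.02375957928597927), 80.21434020996094)
(453, 315, 117, 83) ((0.3107375502586365, 0.2400677651166916), (0.1596127450466156, 0.04147215932607651), 39.07622146606445)
(143, 122, 39, 26) ((0.5725307464599609, 0.5376462340354919), (0.02958780899643898, 0.021851425990462303), 55.13365173339844)
(0, 0, 640, 456) ((0.4327235221862793, 0.43981319665908813), (0.653920590877533, 0.4459671974182129), 80.3739242553711)
```

View pics/w4.png

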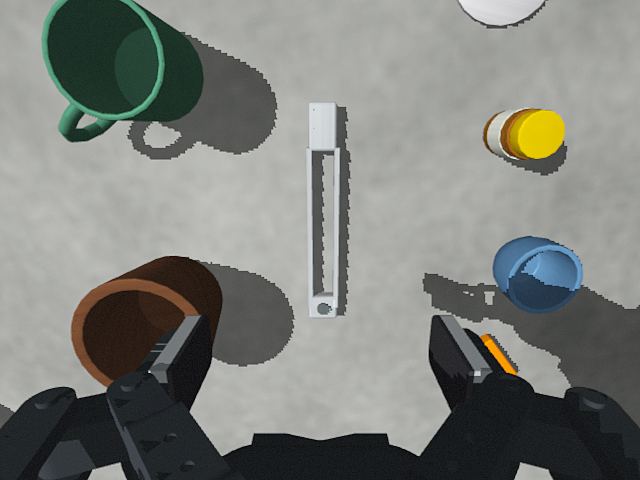

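The tongs show with the jaw end centred at (323,103) and the hinge end at (322,317). Nothing stands close to them.

Run:
```python
from h import *
import json
_c["wrist"]=json.load(open("w4.json"))
im=cv2.imread("pics/w4.png");m=masks(im)
H,S,V=cv2.split(cv2.cvtColor(im,cv2.COLOR_BGR2HSV))
b=blob(A((V>195)&(S<40)),(295,95,350,325));print(cv2.boundingRect(b),cv2.contourArea(b))
w=W("wrist",b,.014);print(cv2.minAreaRect(w))
J=ray("wrist",(323,103),.014);h=ray("wrist",(322.3,317.5),.014);print(J,h,np.linalg.norm(J-h),np.arctan2(*(J-h)[[1,0]]))
u=(J-h)/np.linalg.norm(J-h);print("origin",J-.02*u,"grip",J-.1*u)
b=blob(m["yel"],(470,90,580,170));print("jar",circ(W("wrist",b,.06)))
b=blob(m["blue"],(480,225,590,325));w=W("wrist",b,.05);print("bowl",circ(w))
```

```text
Traceback (most recent call last):
NameError: name '_c' is not defined
```

Run:
```python
from h import *
import json,h as hh
hh._c["wrist"]=json.load(open("w4.json"))
im=cv2.imread("pics/w4.png");m=masks(im)
H,S,V=cv2.split(cv2.cvtColor(im,cv2.COLOR_BGR2HSV))
b=blob(A((V>195)&(S<40)),(295,95,350,325));print(cv2.boundingRect(b),cv2.contourArea(b))
w=W("wrist",b,.014);print(cv2.minAreaRect(w))
J=ray("wrist",(323,103),.014);h=ray("wrist",(322.3,317.5),.014);print(J,h,np.linalg.norm(J-h),np.arctan2(*(J-h)[[1,0]]))
u=(J-h)/np.linalg.norm(J-h);print("origin",J-.02*u,"grip",J-.1*u)
b=blob(m["yel"],(470,90,580,170));print("jar",circ(W("wrist",b,.06)))
b=blob(m["blue"],(480,225,590,325));w=W("wrist",b,.05);print("bowl",circ(w))
```

```text
(306, 103, 33, 214) 2466.0
((0.4796884059906006, 0.4143994450569153), (0.02786598540842533, 0.19683372974395752), 80.5820083618164)
[0.57661423 0.39759091 0.014     ] [0.38107519 0.43105949 0.014     ] 0.19838261777457514 -0.16951797014797546
origin [0.55690091 0.40096505 0.014     ] grip [0.47804761 0.41446163 0.014     ]
jar [0.5259 0.2482 0.0203]
bowl [0.4102 0.2424 0.041 ]
```

```bash
python3 -m jog '-0.25 -0.3 -3.7 0 1;0 0 -3.7 0 1;0 0 -3.7 0 1;0 0 -3.7 0 1;0 0 -3.5 0 1;0 0 -1.2 0 1;0 0 -0.2 0 1;0 0 0 0 1;0 0 0 0 1'; python3 -m jog '0 0 0 0 0;0 0 0 0 0;0 0 0 0 0;0 0 0 0 0;0 0 0 0 0;0 0 0 0 0;0 0 0 0 0' 60;  python3 -m jog '0 0 3 0 0;0 0 4 0 0;0 0 4 0 0;0 0 4 0 0;0 0 3 0 0;0 0 0 0 0'
```

```text
clock: 9.88
eef_pos: [0.479, 0.4139, 0.0833]
orientation: [-0.001, 0.996, -0.084, 0.002]
force: [0.3, -0.1, 0.7]
width: 1.001
finger_force: 0.0
clock: 10.47
eef_pos: [0.4778, 0.414, 0.081]
orientation: [-0.0, 0.997, -0.083, 0.0]
force: [-0.4, -0.3, 5.0]
width: 0.296
finger_force: 59.6
clock: 10.97
eef_pos: [0.4787, 0.4147, 0.2688]
orientation: [-0.004, 0.996, -0.083, 0.005]
force: [0.7, 0.4, 0.4]
width: 0.301
finger_force: 59.4
```

```bash
python3 -m jog '0 -4.1 0 0.015 0;0 -4.1 0 0.015 0;0 -4.1 0 0.015 0;0 -4.1 0 0.015 0;0 -4.1 0 0.015 0;0 -4.1 0 0.015 0;0 -4.1 0 0.015 0;0 -4.1 0 0.015 0;0 -4.1 0 0.015 0;0 -4.1 0 0.015 0;0 -4.1 0 0.015 0;0 -4.1 0 0.012 0'; python3 -m jog '0 -4 0 0 0;0 -1.8 0 0 0;0 0 -4 0 0;0 0 -4 0 0;0 0 -4 0 0;0 0 -3 0 0;0 0 0 0 0;0 0 0 0 0'
```

```text
clock: 11.97
eef_pos: [0.4767, -0.0801, 0.2592]
orientation: [-0.0, 1.0, 0.005, -0.001]
force: [1.6, -0.3, -1.0]
width: 0.297
finger_force: 59.5
clock: 12.63
eef_pos: [0.4765, -0.1359, 0.1088]
orientation: [-0.001, 1.0, 0.005, -0.002]
force: [0.1, -0.6, -0.7]
width: 0.299
finger_force: 59.6
```

```bash
python3 -m jog '0.1 0.2 -1 0 0;0 0 -0.5 0 0;0 0 0 0 0;0 0 0 0 0'; python3 -m jog '0 0 -0.2 0 0;0 0 0 0 0;0 0 0 0 0'
```

```text
clock: 12.97
eef_pos: [0.4789, -0.1343, 0.0961]
orientation: [0.0, 1.0, 0.005, 0.001]
force: [0.3, 0.0, -1.0]
width: 0.301
finger_force: 59.6
clock: 13.22
eef_pos: [0.4786, -0.1344, 0.0935]
orientation: [0.0, 1.0, 0.005, 0.0]
force: [-0.1, -1.1, -1.7]
width: 0.303
finger_force: 59.6
```

```bash
python3 -m jog '0 0 -0.2 0 0;0 0 0 0 0;0 0 0 0 0;0 0 0 0 0.4;0 0 0 0 0.5;0 0 0 0 0.6;0 0 0 0 0.6;0 0 2 0 0.7;0 0 4 0 1;0 0 4 0 1;0 0 4 0 1;0 0 0 0 1'; python3 -m jog '0 4 2 0 1;0 4 1 0 1;0 0 0 0 1;0 0 0 0 1'
python3 - <<'E'
from h import *
import json
c=info_("wrist");json.dump({k:np.array(v).tolist() for k,v in c.items()},open("w5.json","w"))
im=env.get_image("wrist");cv2.imwrite("pics/w5.png",im)
E
```

```text
clock: 14.22
eef_pos: [0.481, -0.1352, 0.2405]
orientation: [0.003, 1.0, 0.005, 0.007]
force: [0.7, -0.5, 1.0]
width: 1.002
finger_force: 0.0
clock: 14.55
eef_pos: [0.4788, -0.0556, 0.2606]
orientation: [0.0, 1.0, 0.007, 0.001]
force: [-0.6, -0.0, -0.7]
width: 0.999
finger_force: 0.0
```

View pics/w5.png

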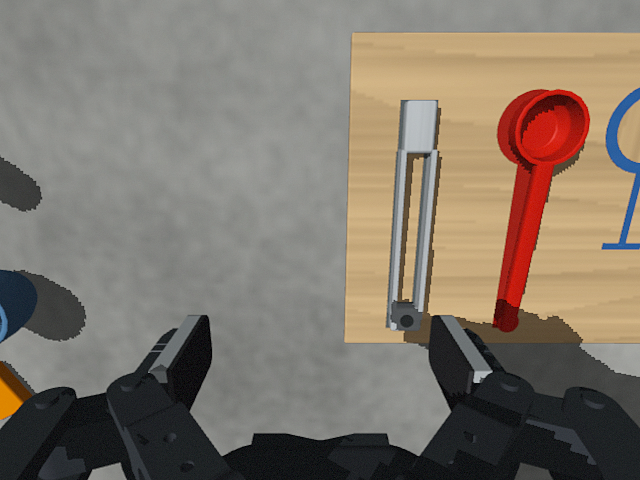

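The tongs lie on their drawing, jaw at (420,125) and hinge at (406,317), parallel with the ladle. Next is the bowl.

```bash
python3 -m jog '-0.3 4.1 0.3 -0.014 1;-0.3 4.1 0.3 0 1;-0.3 4.1 0.3 0 1;-0.3 4.1 0.3 0 1;-0.3 4.1 0 0 1;-0.3 4.1 0 0 1;-0.3 4.1 0 0 1;0 0 0 0 1;0 0 0 0 1'
python3 - <<'E'
from h import *
import json,h as hh
c=info_("wrist");json.dump({k:np.array(v).tolist() for k,v in c.items()},open("w6.json","w"))
im=env.get_image("wrist");cv2.imwrite("pics/w6.png",im);m=masks(im)
b=blob(m["blue"],(200,180,440,360));print(cv2.boundingRect(b));w=W("wrist",b,.05);print("bowl",circ(w))
b=blob(m["yel"],(200,50,400,250));print(cv2.boundingRect(b));print("jar",circ(W("wrist",b,.06)))
hh._c["wrist"]=json.load(open("w5.json"))
J=ray("wrist",(420,100),.024);h=ray("wrist",(405,330),.024);print("tongs",J,h,np.linalg.norm(J-h))
E
```

```text
clock: 15.35
eef_pos: [0.4575, 0.2306, 0.2706]
orientation: [0.001, 1.0, -0.001, -0.001]
force: [0.2, -0.4, -0.3]
width: 1.0
finger_force: 0.0
(277, 247, 74, 77)
bowl [0.4082 0.2364 0.0354]
(275, 116, 48, 50)
jar [0.5266 0.2466 0.0174]
tongs [ 0.57900561 -0.13033921  0.024     ] [ 0.38054263 -0.13480523  0.024     ] 0.19851322321143194
```

View pics/w6.png

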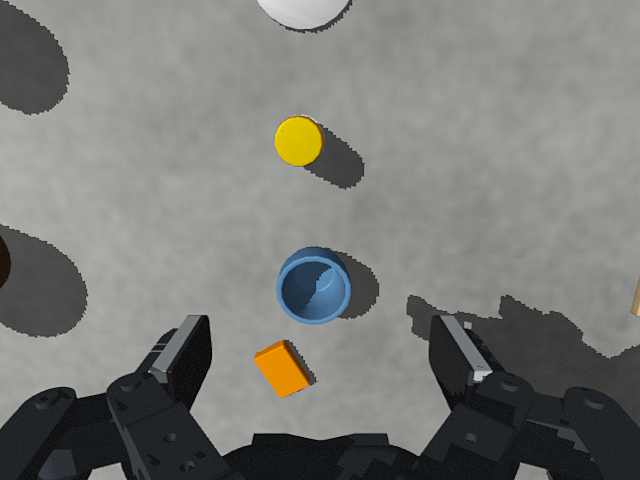

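The bowl rim centre is at (314,290), and the jar cap at (299,141). I descend on the bowl with the fingers along y, away from the orange block at (282,368).

```bash
python3 -m jog '-2.7 0.3 -2 0 1;-2.6 0.25 -2 0 1;0 0 -3 0 1;0 0 -3 0 1;0 0 0 0 1;0 0 0 0 1'
```

```text
clock: 15.9
eef_pos: [0.4045, 0.2337, 0.171]
orientation: [0.001, 1.0, -0.003, -0.001]
force: [0.3, 0.7, 0.6]
width: 0.996
finger_force: 0.0
```

```bash
python3 -m jog '0 0.2 -2.5 0 1;0 0 -2.5 0 1;0 0 -2.5 0 1;0 0 -1.2 0 1;0 0 0 0 1;0 0 0 0 1'; python3 -m jog '0 0 0 0 0.85;0 0 0 0 0.75;0 0 0 0 0.65;0 0 0 0 0.5;0 0 0 0 0.5;0 0 0 0 0.5;0 0 0 0 0.5' 40
```

```text
clock: 16.4
eef_pos: [0.4059, 0.2372, 0.0866]
orientation: [-0.0, 1.0, -0.003, 0.001]
force: [-0.5, 0.4, 1.1]
width: 1.0
finger_force: 0.0
clock: 16.98
eef_pos: [0.4059, 0.2378, 0.0875]
orientation: [-0.001, 1.0, -0.002, 0.002]
force: [-1.3, -2.8, 7.2]
width: 0.747
finger_force: 43.0
```

```bash
python3 -m jog '0 0 1.5 0 0.5;0 0 3 0 0.5;0 0 4 0 0.5;0 0 4 0 0.5;0 0 3 0 0.5;0 0 0 0 0.5;0 0 0 0 0.5';  python3 -m jog '1.1 -4 0.2 0.112 0.5;1.1 -4 0.2 0.112 0.5;1.1 -4 0.2 0.112 0.5;1.1 -4 0 0.112 0.5;1.1 -4 0 0.112 0.5;1.1 -4 0 0.112 0.5;1.1 -4 0 0.112 0.5;1.1 -4 0 0.112 0.5;1.1 -4 0 0.112 0.5;1.1 -4 0 0.112 0.5;0 0 0 0 0.5'; python3 -m jog '1.1 -4 0 0.112 0.5;1.1 -4 0 0.112 0.5;1.1 -4 0 0.112 0.5;1.1 -3.8 0 0.115 0.5;0 0 0 0 0.5;0 0 0 0 0.5'
```

```text
clock: 17.57
eef_pos: [0.4052, 0.2378, 0.2428]
orientation: [-0.001, 1.0, -0.002, 0.003]
force: [-0.1, -0.2, -2.3]
width: 0.742
finger_force: 44.5
clock: 18.48
eef_pos: [0.5083, -0.1416, 0.2432]
orientation: [-0.0, 0.867, 0.499, -0.002]
force: [0.6, 0.1, -2.3]
width: 0.743
finger_force: 44.8
clock: 18.98
eef_pos: [0.5517, -0.2954, 0.2421]
orientation: [-0.002, 0.735, 0.678, -0.001]
force: [-0.8, 0.9, -1.4]
width: 0.747
finger_force: 45.0
```

```bash
python3 -m jog '0.8 -2.5 0 0.09 0.5;0 0 -4 0 0.5;0 0 -4 0 0.5;0 0 -3 0 0.5;0 0 -1 0 0.5;0 0 0 0 0.5;0 0 0 0 0.5'
```

```text
clock: 19.57
eef_pos: [0.5608, -0.3183, 0.1266]
orientation: [0.0, 0.703, 0.711, 0.0]
force: [-0.2, -1.0, -0.6]
width: 0.748
finger_force: 45.0
```

```bash
python3 -m jog '-0.1 -0.25 -1 0 0.5;0 0 -0.8 0 0.5;0 0 -0.5 0 0.5;0 0 0 0 0.5;0 0 0 0 0.5'; python3 -m jog '0 0 -0.3 0 0.5;0 0 -0.1 0 0.5;0 0 0 0 0.5;0 0 0 0 0.5'
```

```text
clock: 19.98
eef_pos: [0.5593, -0.3213, 0.1021]
orientation: [-0.0, 0.703, 0.711, -0.0]
force: [-0.0, 0.1, -1.4]
width: 0.741
finger_force: 45.0
clock: 20.32
eef_pos: [0.5594, -0.3213, 0.0984]
orientation: [0.0, 0.703, 0.711, 0.0]
force: [1.0, -0.0, -1.3]
width: 0.744
finger_force: 45.0
```

```bash
python3 -m jog '0 0 -0.1 0 0.5;0 0 0 0 0.5;0 0 0 0 0.5'; python3 -m jog '0 0 0 0 0.78;0 0 0 0 0.85;0 0 0 0 0.92;0 0 0 0 1;0 0 0 0 1;0 0 0 0 1;0 0 2 0 1;0 0 4 0 1;0 0 4 0 1;0 0 4 0 1;0 0 0 0 1;0 0 0 0 1'
python3 - <<'E'
from h import *
for n in ("top","wrist"): print(n)
im=env.get_image("top");cv2.imwrite("pics/t2.png",im)
E
```

```text
clock: 20.57
eef_pos: [0.5595, -0.3214, 0.0977]
orientation: [0.0, 0.703, 0.711, 0.0]
force: [0.4, -0.5, -0.1]
width: 0.743
finger_force: 45.1
clock: 21.57
eef_pos: [0.5602, -0.3218, 0.2413]
orientation: [0.004, 0.703, 0.711, 0.001]
force: [-0.6, -0.9, -0.8]
width: 0.997
finger_force: 0.0
top
wrist
```

```bash
python3 -m jog '-0.6 0.5 0.2 -0.122 1;-0.6 0.5 0.2 -0.122 1;-0.6 0.5 0.2 -0.122 1;-0.6 0.5 0.2 -0.122 1;-0.6 0.5 0.2 -0.122 1;-0.6 0.5 0.2 -0.122 1;-0.6 0.5 0.2 -0.122 1;-0.6 0.5 0.2 -0.122 1;-0.6 0.5 0.2 -0.122 1;-0.6 0.5 0.2 -0.122 1;0 0.5 0.2 -0.122 1;0 0.5 0.2 -0.122 1'; python3 -m jog '0 0 0 -0.118 1;0 0 0 0 1;0 0 0 0 1'
python3 - <<'E'
from h import *
import json
c=info_("wrist");json.dump({k:np.array(v).tolist() for k,v in c.items()},open("w7.json","w"))
im=env.get_image("wrist");cv2.imwrite("pics/w7.png",im)
E
```

```text
clock: 22.62
eef_pos: [0.4986, -0.2608, 0.2591]
orientation: [-0.001, 0.998, 0.056, -0.002]
force: [0.5, 0.8, -0.1]
width: 1.001
finger_force: 0.0
clock: 22.87
eef_pos: [0.499, -0.2611, 0.2596]
orientation: [-0.001, 1.0, 0.002, -0.001]
force: [-0.3, 0.9, 0.2]
width: 0.996
finger_force: 0.0
```

View pics/w7.png

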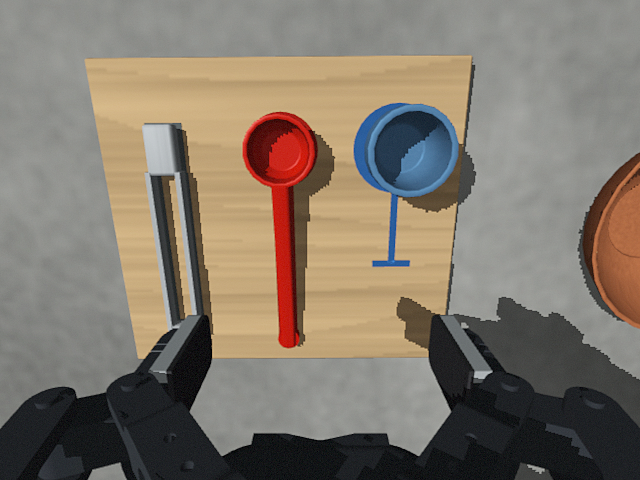

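All three items are on their drawings. The bowl rim spans columns 368–459 and rows 104–197, and the crossbar is at (391,263).

Run:
```python
from h import *
import json,h as hh
hh._c["wrist"]=json.load(open("w7.json"))
im=cv2.imread("pics/w7.png");m=masks(im)
pts=np.array([[[459,150]],[[414,197]],[[445,182]],[[445,118]],[[418,104]]])
w=W("wrist",pts,.06);print(w);M=np.c_[2*w,np.ones(5)];s=np.linalg.lstsq(M,(w**2).sum(1),rcond=None)[0];print("rim",s[:2],np.sqrt(s[2]+s[0]**2+s[1]**2))
b=W("wrist",np.array([[[372,263]],[[410,263]],[[391,263]]]),.01);print("bar",b)
b=blob(m["red"],(230,100,330,350));w=W("wrist",b,.036);print("scoop",circ(w[w[:,0]>w[:,0].max()-.05]))
H,S,V=cv2.split(cv2.cvtColor(im,cv2.COLOR_BGR2HSV))
for z,(a,c) in {.03:((284,200),(287,335))}.items(): print("handle",ray("wrist",a,.034),ray("wrist",c,.022))
im=cv2.imread("pics/t2.png");hh._c.clear();m=masks(im);b=blob(m["blue"],(440,235,495,285));w=W("top",b,.06);print("top bowl",circ(w))
```

```text
[[ 0.56270325 -0.35695076]
 [ 0.52950007 -0.32817423]
 [ 0.540419   -0.349513  ]
 [ 0.58382183 -0.34495538]
 [ 0.5926887  -0.32582134]]
rim [ 0.5606264 -0.3250439] 0.03153150238556024
bar [[ 0.45991713 -0.30740765]
 [ 0.4600683  -0.3419102 ]
 [ 0.4599927  -0.32466057]]
scoop [ 0.56   -0.2291  0.029 ]
handle [ 0.52197546 -0.23126033  0.034     ] [ 0.3924838  -0.22966681  0.022     ]
top bowl [ 0.5457 -0.314   0.0467]
```

```bash
python3 -m jog '0.6 4 0 0 1;0.6 4 0 0 1;0.6 4 0 0 1;0.6 4 0 0 1;0.6 4 0 0 1;0.6 4 0 0 1;0.6 4 0 0 1;0.6 4 0 0 1;0.6 4 0 0 1;0.6 4 0 0 1;0.6 4 0 0 1;0.6 4 0 0 1'; python3 -m jog '0.8 2.6 0 0 1;0 0 0 0 1;0 0 0 0 1'
python3 - <<'E'
from h import *
import json
c=info_("wrist");json.dump({k:np.array(v).tolist() for k,v in c.items()},open("w8.json","w"))
im=env.get_image("wrist");cv2.imwrite("pics/w8.png",im)
E
```

```text
clock: 23.92
eef_pos: [0.5712, 0.2206, 0.2605]
orientation: [0.0, 1.0, 0.002, -0.001]
force: [1.6, -0.7, 1.8]
width: 1.002
finger_force: 0.0
clock: 24.17
eef_pos: [0.5791, 0.2459, 0.2598]
orientation: [0.0, 1.0, 0.003, -0.001]
force: [-0.2, -0.4, -1.1]
width: 0.998
finger_force: 0.0
```

View pics/w8.png

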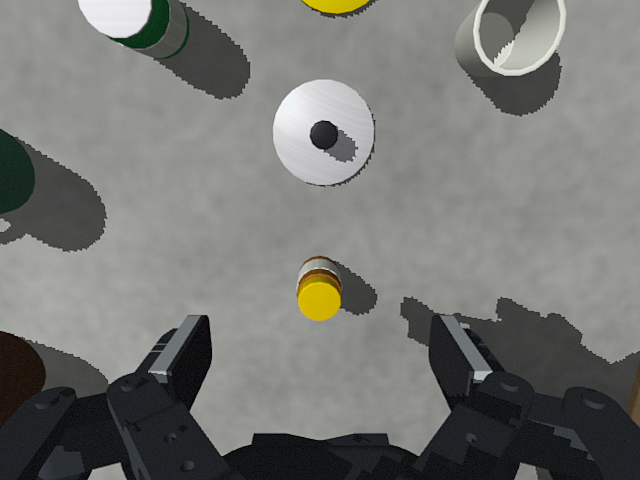

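The silver lid's edge spans columns 273–375 and rows 80–186, with its knob at (324,135). The jar cap is at (320,298).

Run:
```python
from h import *
import json,h as hh
hh._c["wrist"]=json.load(open("w8.json"))
im=cv2.imread("pics/w8.png");m=masks(im)
w=W("wrist",np.array([[[273,132]],[[375,130]],[[323,80]],[[324,186]]]),.004);print(w,w.mean(0))
print("knob",ray("wrist",(324,135),.036))
b=blob(m["yel"],(280,265,360,330));print("jar",circ(W("wrist",b,.06)))
```

```text
[[0.6536199  0.28584445]
 [0.6556206  0.20102441]
 [0.69363934 0.24452375]
 [0.60893655 0.24303211]] [0.6529541  0.24360618]
knob [0.65212552 0.24373741 0.036     ]
jar [0.5288 0.2464 0.0197]
```

```bash
python3 -m jog '3.7 -0.2 -1.5 0 1;3.65 0 -1.5 0 1;0 0 -4 0 1;0 0 -3 0 1;0 0 -3 0 1;0 0 -2.5 0 1;0 0 0 0 1;0 0 0 0 1'
```

```text
clock: 24.88
eef_pos: [0.6524, 0.2411, 0.1052]
orientation: [0.001, 1.0, 0.0, -0.002]
force: [0.0, -0.1, 0.6]
width: 1.001
finger_force: 0.0
```

```bash
python3 -m jog '0 0.25 -1 0 1;0 0 -0.7 0 1;0 0 0 0 1;0 0 0 0 1'; python3 -m jog '0 0 0 0 0.6;0 0 0 0 0.4;0 0 0 0 0.3;0 0 0 0 0;0 0 0 0 0;0 0 0 0 0;0 0 0 0 0;0 0 0 0 0' 30
```

```text
clock: 25.22
eef_pos: [0.6529, 0.2452, 0.0897]
orientation: [0.0, 1.0, 0.0, 0.0]
force: [-0.1, 0.2, -0.3]
width: 1.001
finger_force: 0.0
clock: 25.88
eef_pos: [0.653, 0.2453, 0.0897]
orientation: [-0.0, 1.0, 0.0, 0.0]
force: [0.4, 0.6, 1.8]
width: 0.24
finger_force: 29.6
```

```bash
python3 -m jog '0 0 1.5 0 0;0 0 3 0 0;0 0 4 0 0;0 0 4 0 0;0 0 4 0 0;0 0 0 0 0;0 0 0 0 0'; python3 -m jog '-0.65 -4 0.1 0 0;-0.65 -4 0.1 0 0;-0.65 -4 0.1 0 0;-0.65 -4 0 0 0;-0.65 -4 0 0 0;-0.65 -4 0 0 0;-0.65 -4 0 0 0;-0.65 -4 0 0 0;-0.65 -4 0 0 0;-0.65 -4 0 0 0;-0.65 -4 0 0 0;-0.65 -4 0 0 0';  python3 -m jog '-0.75 -4 0 0 0;-0.7 -4 0 0 0;0 0 0 0 0;0 0 0 0 0'
```

```text
clock: 26.47
eef_pos: [0.6535, 0.2455, 0.2595]
orientation: [-0.001, 1.0, 0.0, 0.004]
force: [0.1, 0.4, -1.7]
width: 0.24
finger_force: 29.4
clock: 27.47
eef_pos: [0.5736, -0.2364, 0.2556]
orientation: [-0.001, 1.0, 0.0, -0.001]
force: [1.2, 0.6, -1.0]
width: 0.246
finger_force: 29.5
clock: 27.8
eef_pos: [0.559, -0.3167, 0.2551]
orientation: [-0.001, 1.0, -0.001, -0.002]
force: [0.0, -0.1, -2.0]
width: 0.241
finger_force: 29.6
```

```bash
python3 -m jog '0.1 -0.6 -2 0 0;0 0 -3 0 0;0 0 -2.5 0 0;0 0 -1.5 0 0;0 0 -0.5 0 0;0 0 0 0 0;0 0 0 0 0;0 0 0 0 0'
```

```text
clock: 28.47
eef_pos: [0.5621, -0.3207, 0.1642]
orientation: [0.001, 1.0, 0.001, 0.001]
force: [-0.1, 0.6, -0.9]
width: 0.244
finger_force: 29.6
```

```bash
python3 -m jog '-0.2 -0.2 -0.7 0 0;0 0 -0.4 0 0;0 0 0 0 0;0 0 0 0 0;0 0 0 0 0'; python3 -m jog '0 0 -0.2 0 0;0 0 0 0 0;0 0 0 0 0'
```

```text
clock: 28.88
eef_pos: [0.5593, -0.3229, 0.1514]
orientation: [0.0, 1.0, 0.0, 0.0]
force: [-0.1, 0.0, -0.4]
width: 0.241
finger_force: 29.6
clock: 29.13
eef_pos: [0.5595, -0.3229, 0.1496]
orientation: [0.0, 1.0, 0.0, 0.0]
force: [0.2, -0.7, -0.1]
width: 0.242
finger_force: 29.7
```

```bash
python3 -m jog '0 0 -0.1 0 0;0 0 0 0 0;0 0 0 0 0'; python3 -m jog '0 0 0 0 0.3;0 0 0 0 0.4;0 0 0 0 0.55;0 0 0 0 0.7;0 0 0 0 1;0 0 0 0 1;0 0 2 0 1;0 0 4 0 1;0 0 4 0 1;-3 1 1 0 1;-3 1 0 0 1;0 0 0 0 1'; python3 -m jog '0 0 0 0 1'
python3 - <<'E'
from h import *
import json
c=info_("wrist");json.dump({k:np.array(v).tolist() for k,v in c.items()},open("w9.json","w"))
im=env.get_image("wrist");cv2.imwrite("pics/w9.png",im)
E
```

```text
clock: 29.38
eef_pos: [0.5596, -0.3229, 0.1496]
orientation: [0.0, 1.0, 0.0, 0.001]
force: [-1.2, 0.8, 5.5]
width: 0.245
finger_force: 30.1
clock: 30.38
eef_pos: [0.4957, -0.3014, 0.2579]
orientation: [-0.001, 1.0, 0.0, -0.001]
force: [0.4, -0.5, -0.8]
width: 0.996
finger_force: 0.0
clock: 30.47
eef_pos: [0.4984, -0.3025, 0.2584]
orientation: [-0.0, 1.0, 0.0, -0.0]
force: [0.0, 0.4, -0.2]
width: 1.004
finger_force: 0.0
```

View pics/w9.png

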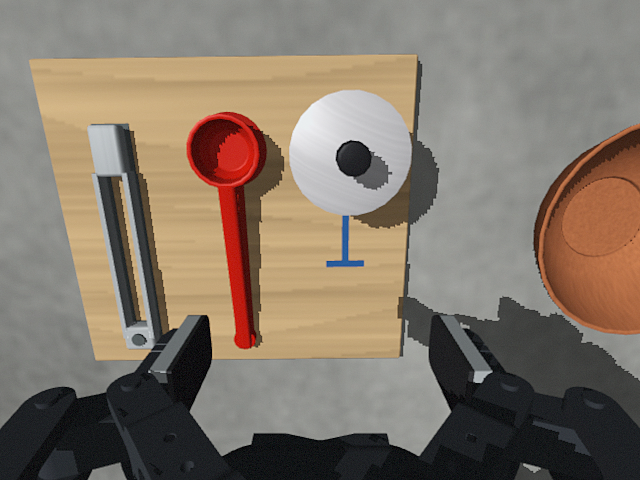

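The lid sits level on the bowl, its edge spanning columns 289–412 and rows 90–215. The crossbar at (345,263) is clear, so the jar is next.

```bash
python3 - <<'E'
from h import *
import json,h as hh
hh._c["wrist"]=json.load(open("w9.json"))
w=W("wrist",np.array([[[289,154]],[[412,152]],[[350,90]],[[350,215]]]),.064);print(w,w.mean(0))
print("bar",ray("wrist",(345,263.5),.01))
E
python3 -m jog '0.2 4.1 0 0 1;0.2 4.1 0 0 1;0.2 4.1 0 0 1;0.2 4.1 0 0 1;0.2 4.1 0 0 1;0.2 4.1 0 0 1;0.2 4.1 0 0 1;0.2 4.1 0 0 1;0.2 4.1 0 0 1;0.2 4.1 0 0 1;0.2 4.1 0 0 1;0.2 4.1 0 0 1'; python3 -m jog '0.5 4.1 0 0 1;0 1.5 0 0 1;0 0 -4 0 1;0 0 -4 0 1;0 0 -3 0 1;0 0 0 0 1;0 0 0 0 1'
```

```text
[[ 0.55981445 -0.2804038 ]
 [ 0.56112003 -0.36492997]
 [ 0.6006203  -0.32140368]
 [ 0.5168949  -0.32339582]] [ 0.5596124 -0.3225333]
bar [ 0.45967822 -0.32432607  0.01      ]
clock: 31.52
eef_pos: [0.524, 0.1919, 0.2585]
orientation: [-0.0, 1.0, 0.001, 0.0]
force: [-0.0, -0.5, 0.9]
width: 1.0
finger_force: 0.0
clock: 32.1
eef_pos: [0.5284, 0.2452, 0.1472]
orientation: [0.001, 1.0, 0.0, -0.002]
force: [0.3, 0.4, 0.8]
width: 0.999
finger_force: 0.0
```

```bash
python3 -m jog '-0.1 0.05 -2 0 1;0 0 -2 0 1;0 0 -1.5 0 1;0 0 -0.4 0 1;0 0 0 0 1;0 0 0 0 1'; python3 -m jog '0 0 0 0 0.75;0 0 0 0 0.6;0 0 0 0 0.5;0 0 0 0 0.3;0 0 0 0 0.2;0 0 0 0 0.2;0 0 0 0 0.2;0 0 0 0 0.2' 40; python3 -m jog '0 0 1.5 0 0.2;0 0 3 0 0.2;0 0 4 0 0.2;0 0 4 0 0.2;0 0 4 0 0.2;0 0 0 0 0.2;0 0 0 0 0.2'
```

```text
clock: 32.6
eef_pos: [0.5287, 0.2462, 0.0919]
orientation: [-0.001, 1.0, 0.0, 0.002]
force: [-0.2, 0.4, -0.9]
width: 0.998
finger_force: 0.0
clock: 33.27
eef_pos: [0.5277, 0.2459, 0.0902]
orientation: [-0.0, 1.0, 0.0, 0.001]
force: [-1.6, 0.1, 5.4]
width: 0.43
finger_force: 40.4
clock: 33.85
eef_pos: [0.528, 0.2459, 0.257]
orientation: [-0.001, 1.0, 0.0, 0.002]
force: [-0.5, 0.2, -2.2]
width: 0.428
finger_force: 40.3
```

```bash
python3 -m jog '-0.5 -4 0 0 0.2;-0.5 -4 0 0 0.2;-0.5 -4 0 0 0.2;-0.5 -4 0 0 0.2;-0.5 -4 0 0 0.2;-0.5 -4 0 0 0.2;-0.5 -4 0 0 0.2;-0.5 -4 0 0 0.2;-0.5 -4 0 0 0.2;-0.5 -4 0 0 0.2;-0.5 -4 0 0 0.2;-0.5 -4 0 0 0.2';  python3 -m jog '-0.5 -4 0 0 0.2;-0.3 -4 0 0 0.2;0 -1 0 0 0.2;0 0 -3 0 0.2;0 0 -4 0 0.2;0 0 -4 0 0.2;0 0 -2 0 0.2;0 0 0 0 0.2;0 0 0 0 0.2'
```

```text
clock: 34.85
eef_pos: [0.466, -0.2359, 0.2518]
orientation: [-0.001, 1.0, 0.0, -0.002]
force: [1.0, 1.3, -1.7]
width: 0.43
finger_force: 40.6
clock: 35.6
eef_pos: [0.4585, -0.3234, 0.1222]
orientation: [-0.002, 1.0, 0.001, -0.002]
force: [0.8, 0.1, -1.1]
width: 0.434
finger_force: 40.7
```

```bash
python3 -m jog '0.1 0 -1 0 0.2;0 0 -0.6 0 0.2;0 0 0 0 0.2;0 0 0 0 0.2'; python3 -m jog '0 0 -0.2 0 0.2;0 0 0 0 0.2;0 0 0 0 0.2'
```

```text
clock: 35.93
eef_pos: [0.4605, -0.3243, 0.1088]
orientation: [0.0, 1.0, 0.0, 0.0]
force: [0.2, -0.8, -1.0]
width: 0.432
finger_force: 40.7
clock: 36.18
eef_pos: [0.4605, -0.3244, 0.1066]
orientation: [0.0, 1.0, 0.0, 0.0]
force: [-0.5, 0.3, -1.8]
width: 0.431
finger_force: 40.7
```

```bash
python3 -m jog '0 0 -0.3 0 0.2;0 0 -0.2 0 0.2;0 0 0 0 0.2;0 0 0 0 0.2'; python3 -m jog '0 0 -0.1 0 0.2;0 0 0 0 0.2;0 0 0 0 0.2'
```

```text
clock: 36.52
eef_pos: [0.4602, -0.3242, 0.101]
orientation: [-0.0, 1.0, 0.0, -0.0]
force: [-0.7, 0.3, -1.6]
width: 0.43
finger_force: 40.7
clock: 36.77
eef_pos: [0.4604, -0.3243, 0.1003]
orientation: [0.0, 1.0, 0.0, -0.0]
force: [1.2, -0.1, -1.1]
width: 0.434
finger_force: 40.7
```

```bash
python3 -m jog '0 0 -0.1 0 0.2;0 0 0 0 0.2;0 0 0 0 0.2'; python3 -m jog '0 0 0 0 0.48;0 0 0 0 0.55;0 0 0 0 0.65;0 0 0 0 0.8;0 0 0 0 1;0 0 0 0 1;0 0 2 0 1;0 0 4 0 1;0 0 4 0 1;0 1 3 0 1;0 4 2 0 1;0 4 0 0 1'; python3 -m jog '-3 3 1 0 1;0 0 0 0 1;0 0 0 0 1'
python3 - <<'E'
from h import *
a=env.get_image("wrist");cv2.imwrite("pics/f.png",a)
b=env.get_image("scene")
cv2.imwrite("pics/f2.png",np.vstack([cv2.resize(a,(400,300)),cv2.resize(b[150:330,80:320],(400,300))]))
E
```

```text
clock: 37.02
eef_pos: [0.4604, -0.3243, 0.1001]
orientation: [0.0, 1.0, 0.0, 0.0]
force: [-2.7, 1.5, 5.6]
width: 0.432
finger_force: 41.3
clock: 38.02
eef_pos: [0.4612, -0.2378, 0.2534]
orientation: [0.002, 1.0, -0.001, 0.004]
force: [0.2, -0.0, 0.4]
width: 1.0
finger_force: 0.0
clock: 38.27
eef_pos: [0.4311, -0.2072, 0.2584]
orientation: [0.001, 1.0, 0.001, 0.001]
force: [-0.2, -0.7, -0.0]
width: 1.001
finger_force: 0.0
```

View pics/f2.png

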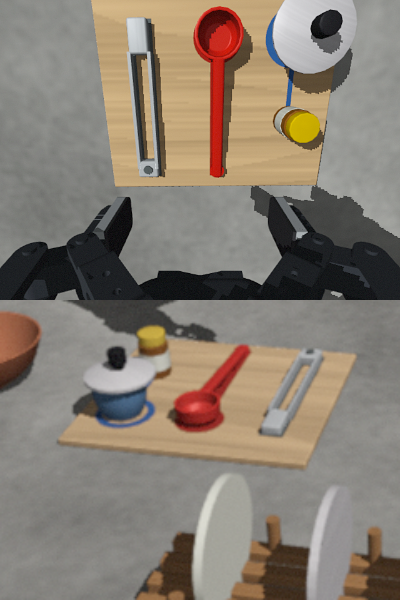

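The final views show tongs, ladle, covered bowl and upright jar all on their drawings, with the gripper clear.

```bash
python3 -c "
from bench import env
print(env.job_done())"
```

```text
the job is handed in; nothing more can be done
None
```

I handed the job in at about 38 s of the 126 s. The ladle, tongs, bowl, lid and jar are all on their drawings within about 2 mm by camera or gripper readings, and the cup was never approached; no verdict came back.

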